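# Shim the rocking hotplate stirrer

## Task

The hotplate stirrer on the lab bench rocks and leans onto its short front-left foot. Push the orange wedge shim along the bench, thin edge first, under that short foot until the stirrer stands level and no longer rocks, neither leaning nor jacked up too far. Only push with the fingers: never pinch the shim, lift nothing, do not shove the stirrer out of its place, and leave the bottle, the flask and the tip box where they are.

Things in the scene. Friction and masses are not known exactly. Their poses are not given: they have to be found in the camera images.
- stirrer: White hotplate stirrer, about 2.2 kg, loose on four black ball feet. Housing 200 mm deep x 164 wide x 65 high, top 97 mm and underside 32 mm above the bench when level; grey front panel with two knobs towards the robot. Origin: on the bench under its middle; x to its back, y to its left seen from the robot. These axes are upright while it leans at the start: judge level by deck.
- deck (a point): Middle of the top face of the stirrer's round white plate, about 107 mm above the bench. z: normal of the plate, straight up when level; x to the stirrer's back, y to its left. At the start it leans 0.084 rad towards the front left, about the diagonal through the front-right and back-left feet; the back-right foot hangs in the air.
- short_foot (a point): Centre of the front-left ball foot (radius 16 mm), 8 mm shorter than the others: 16 mm above the bench at the start, 24 mm when level. 22 mm inside the housing's front and left faces; orange dot on the housing above it. It bears about a seventh of the weight; pushing the shim gets clearly harder once all four feet bear. Axes as deck.
- shim: Orange wedge, loose, 90 g, flat on the bench before the short foot, thin edge towards it. 130 mm long, 50 wide. Origin: underside, middle of the thin edge; x from the thick end to the thin edge, z up. 1.5 mm thick at the thin edge, rising 1 in 8 to 15.5 mm at 112 mm behind it (8 mm thick at 52 mm); the last 18 mm are a pushing block 26 mm high.
- shim_tail (a point): Middle of the flat upright back face of the shim's pushing block (50 mm wide, 26 mm high), 13 mm above the bench and 130 mm behind the thin edge. Axes as shim.
- bottle: Glass bottle with a green cap, 60 mm diameter, 130 mm high. Bystander. Origin: centre of its base.
- flask: Conical glass flask, 72 mm diameter at the foot, 118 mm high. Bystander. Origin: centre of its base.
- tipbox: White pipette tip box with a blue lid, 61 x 61 x 59 mm. Bystander. Origin: centre of its base.
Mind the look-alikes: they are no part of the job. What is meant by the shim is not black or purple, and is the larger of those in its own colour.

How it is judged:
By the outcome, as a careful person would: the job done as asked, in the order asked, and still so for the second after the job is handed in, with the robot touching nothing.
It also fails if it takes over 48 s, if anything falls off the work surface, if the arm or the gripper's body presses on something with over 40 N, if the wrist force passes 120 N, or if a joint passes its speed limit or range.

## Robot

A 7-joint arm with a two-finger parallel gripper is mounted at the origin on the work surface. World frame = base frame: x ahead of the robot, y to its left, z up, the work surface at z = 0. Lengths are in m, angles in rad, forces in N, time in s.
With the tool pointing down it reaches from about 0.425 to 0.95 m from the base axis. Payload 4.7 kg.
Tool frame: the origin (TCP) lies midway between the tips of the shut fingers; the grasp point (between the pads) lies 19 mm behind it (ctrl.grip_depth is the distance from the TCP to the grasp point, in m); z points along the fingers, y is the line along which they close (so a half turn about z gives the same grasp; the last joint's range is limited). The gripper opens to 87 mm and grips with 3 to 60 N. Pads are 19 mm wide; open, the fingers measure 117 mm over their backs; the gripper's body (75 mm by 190 mm) begins 51 mm behind the grasp point.
Start: joints at [-0.029, 0.469, -0.049, 1.532, 0.024, 1.141, -0.082], TCP at [0.675, 0, 0.223] pointing down, gripper open.
Joint ranges: [-2.59, 2.59], [-0.33, 1.99], [-1.39, 1.29], [0.1, 2.45], [-1.04, 4.18], [0.21, 1.99], [-2.66, 2.66]. Speed limits (rad/s): [2.57, 2.57, 3.14, 3.14, 3.14, 3.14, 3.14].

## Interface

Orientations are given as [roll, pitch, yaw] about the fixed x, y, z axes, in that order (R = Rz(yaw) Ry(pitch) Rx(roll)).
In Python, from rig import ctrl, vision, job_done gives the robot as it stands.
- The arm moves only by the shell command python3 -m pendant 'ROWS' [FORCE]. ROWS is text: rows parted by semicolons, each of 5 numbers parted by spaces: the opening, from 0 (shut) to 1 (fully open), then the shift along the world's x, y, z in m, then the turn about the world's z in degrees. A call has 1 to 8 rows; each row is the pose to reach, as a shift and turn from the pose commanded when the call began; what a row does not reach only later rows make up. A row lasts 1/12 s, in which the tool goes at most 41.7 mm and 7.16 degrees, less where a joint would pass 70% of its speed; a pose out of reach is approached as far as the arm can. A call with a gripper value outside its range is refused whole. The fingers move at their own pace and stop on an object; FORCE is the grip in N (left out, the last holds). Time passes only in rows, so rows that repeat a pose let the fingers close. It gives the time, the measured TCP pose, the force, the opening and the grip force at its end, in the units of the state.
- ctrl.sense(): the state, without advancing time (a new reading comes with each control period).
- vision.read_camera(name): name is "scene" or "side" or "wrist"; returns a dict with "image" (400x640x3 uint8, red, green, blue), "camera_matrix" (3x3 intrinsics, pixels), "origin" and "orientation" of the camera in the world. Camera axes: x right, y up, looking along -z (the intrinsics and any distortion apply to the point x, -y, -z); pixel columns grow to the right and rows downward; lengths in m; the calibration is good to about 2 mm. A picture is of the moment at which its call begins. There is no depth.
- job_done(): hands the job in; it is judged then, once.
The state is a dict: "time": time; "qpos": joint angles; "qvel": joint speeds; "joint_torque": joint torques, N m; "tcp_pos": TCP position; "ee_rot": TCP orientation; "force": force on the tool from outside, world axes, zero at the start; "ft_torque": the same for the moment, N m; "finger_gap": finger opening in m; "grasp_force": force on a finger pad.
Only numpy, scipy, OpenCV 4.12 (cv2) and the standard library are available. Lean on these libraries where they do the work, as an engineer would, in place of code of your own. Each camera call takes 0.05 s, during which the arm holds its last target. There are 200 camera calls.

## Working session

There is one attempt and no reset: what is moved stays moved. The work goes in short steps, Python scripts to look and compute and a shell command to move; the robot and the scene stay as the last step left them, time stands still between calls to the robot, and variables do not carry over. Pictures are saved under pics/ and viewed, at most 10 in all, crops included, and the job is handed in when it is done.

```bash
mkdir -p pics; cat > h.py <<'E'
import numpy as np, cv2
from rig import ctrl, vision
def cam(n):
    return vision.read_camera(n)
def ray(c,u,v):
    K=np.array(c["camera_matrix"]);d=np.linalg.solve(K,[u,v,1.]);d=np.array([d[0],-d[1],-d[2]])
    R=np.array(c["orientation"])
    if R.shape!=(3,3):
        from scipy.spatial.transform import Rotation as Ro
        R=Ro.from_euler('xyz',R).as_matrix() if R.size==3 else Ro.from_quat(R).as_matrix()
    return np.array(c["origin"]),R@d
def plane(c,u,v,z):
    o,d=ray(c,u,v);return o+d*(z-o[2])/d[2]
def tri(c1,p1,c2,p2):
    (o1,d1),(o2,d2)=ray(c1,*p1),ray(c2,*p2)
    A=np.c_[d1,-d2];s=np.linalg.lstsq(A,o2-o1,rcond=None)[0]
    a,b=o1+s[0]*d1,o2+s[1]*d2
    return (a+b)/2,np.linalg.norm(a-b)
E
python3 - <<'E'
from h import *
a=[cam(n) for n in("scene","side","wrist")]
for c,n in zip(a,("scene","side","wrist")):
    cv2.imwrite(f"pics/{n}0.png",c["image"][:,:,::-1]);print(n,np.round(c["camera_matrix"],1).tolist(),c["origin"],np.round(c["orientation"],3).tolist(),[k for k in c])
print(ctrl.sense())
E
```

```text
scene [[473.4, 0.0, 321.2], [0.0, 473.4, 204.3], [0.0, 0.0, 1.0]] [ 1.00746213 -0.47967135  1.01230073] [0.626, -0.008, 0.703] ['image', 'camera_matrix', 'origin', 'orientation']
side [[479.2, 0.0, 328.1], [0.0, 479.2, 199.1], [0.0, 0.0, 1.0]] [ 0.42609978 -0.67703002  0.6737262 ] [0.905, -0.006, -0.216] ['image', 'camera_matrix', 'origin', 'orientation']
wrist [[308.3, 0.0, 316.9], [0.0, 308.3, 200.0], [0.0, 0.0, 1.0]] [0.67434554 0.08123098 0.38364925] [-0.297, 0.003, 0.0] ['image', 'camera_matrix', 'origin', 'orientation']
{'time': 0.15, 'qpos': array([-0.02893981,  0.46926535, -0.04860206,  1.53338231,  0.02413648,
        1.14100759, -0.08230599]), 'qvel': array([-0.0006636 , -0.00234452, -0.00084732, -0.00435057,  0.00056508,
       -0.00033271,  0.00024188]), 'joint_torque': array([ 7.46239912e-04, -5.08426881e+01, -8.08802387e-02, -2.36421436e+01,
       -6.13636756e-02,  3.56170710e-02,  1.36465555e-04]), 'tcp_pos': array([6.74557116e-01, 3.91729315e-05, 2.21750116e-01]), 'ee_rot': array([-3.14011875e+00,  7.50696519e-05,  1.57087657e+00]), 'force': array([0.1455579 , 0.09727707, 0.14422307]), 'ft_torque': array([-0.00498229, -0.00717506,  0.00335326]), 'grasp_force': 0.0, 'finger_gap': 0.08682674952010076}
```

View pics/scene0.png

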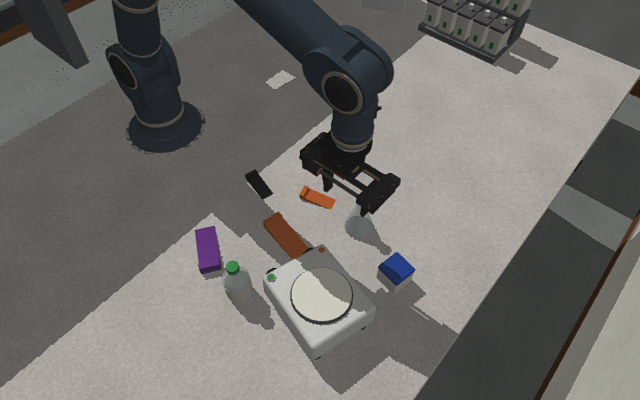

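View pics/side0.png

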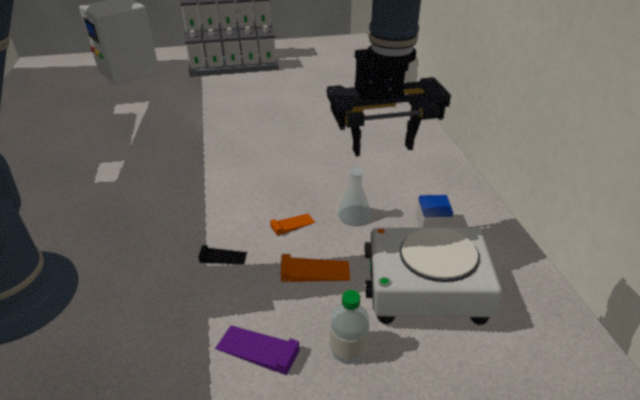

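Orange candidates: the large wedge at scene (287,238) / side (315,269), and the small one at scene (317,198) / side (292,224). The black (258,184) and purple (207,249) wedges are ruled out by colour. The larger orange one fits the description. I'll confirm it in a crop and measure it.

```bash
python3 - <<'E'
from h import *
C={n:cam(n) for n in("scene","side")}
o=[]
for n,(x,y,w,h) in {"scene":(225,165,160,200),"side":(240,190,270,140)}.items():
    im=C[n]["image"];hsv=cv2.cvtColor(im,cv2.COLOR_RGB2HSV)
    m=cv2.inRange(hsv,(3,170,60),(16,255,255))
    for c in cv2.findContours(m,0,1)[0]:
        if cv2.contourArea(c)<6: continue
        M=cv2.moments(c);print(n,cv2.contourArea(c),round(M['m10']/M['m00'],1),round(M['m01']/M['m00'],1),cv2.approxPolyDP(c,2,True)[:,0].tolist())
        if cv2.contourArea(c)>500:
            print([np.round(plane(C[n],*p,0.0)[:2],3).tolist() for p in cv2.approxPolyDP(c,2,True)[:,0].tolist()])
    o.append(cv2.resize(im[y:y+h,x:x+w,::-1],None,fx=2.8 if n=='scene' else 2.2,fy=2.8 if n=='scene' else 2.2,interpolation=2))
H=560
a=o[0];b=o[1][:,:,:]
b=cv2.resize(b,(350,int(350/b.shape[1]*b.shape[0])))
can=np.zeros((560,800,3),np.uint8);can[:a.shape[0],:a.shape[1]]=a;can[:b.shape[0],448:448+350]=b
cv2.imwrite("pics/crop1.png",can)
E
```

```text
scene 7.0 321.0 249.1 [[319, 249], [323, 250]]
scene 818.0 284.6 235.1 [[278, 212], [265, 220], [264, 225], [292, 258], [302, 253], [306, 247]]
[[0.47, -0.008], [0.462, -0.048], [0.471, -0.061], [0.59, -0.086], [0.6, -0.059], [0.596, -0.04]]
scene 323.0 316.6 197.4 [[304, 186], [300, 197], [302, 198], [302, 195], [330, 208], [333, 199]]
side 1362.5 313.1 269.6 [[282, 256], [282, 280], [349, 279], [348, 264], [345, 261], [293, 259], [288, 255]]
[[0.486, 0.0], [0.477, -0.062], [0.6, -0.086], [0.608, -0.048], [0.604, -0.039], [0.506, -0.012], [0.498, 0.001]]
side 10.0 380.4 230.8 [[378, 230], [383, 231]]
side 431.5 290.4 223.5 [[313, 221], [306, 214], [280, 221], [272, 220], [271, 226], [279, 234]]
```

View pics/crop1.png

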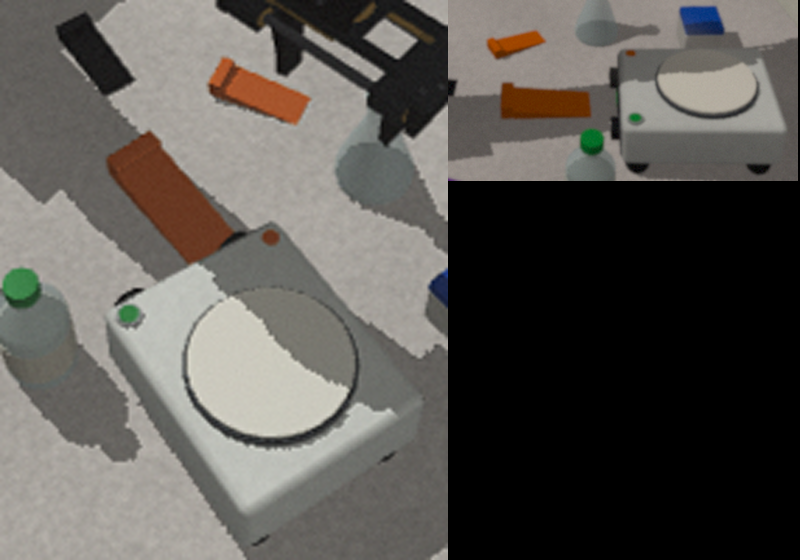

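The crop confirms it. The large orange wedge lies flat with its block at the far (robot) end, scene (272,218), and its thin edge by the front-left foot, scene (300,254). The orange dot is at scene (321,249). Next I measure the foot and the stirrer's heading.

```bash
python3 - <<'E'
from h import *
C={n:cam(n) for n in("scene","side")}
G={}
for n in C:
    im=C[n]["image"];hsv=cv2.cvtColor(im,cv2.COLOR_RGB2HSV)
    roi=np.zeros(im.shape[:2],np.uint8)
    x,y,w,h=dict(scene=(262,268,20,18),side=(376,274,18,16))[n];roi[y:y+h,x:x+w]=255
    m=cv2.inRange(hsv,(50,70,40),(90,255,255))&roi
    M=cv2.moments(m,True);G[n]=(M['m10']/M['m00'],M['m01']/M['m00'])
    # plate ellipse
    x,y,w,h=dict(scene=(285,260,75,68),side=(395,225,90,58))[n]
    g=cv2.inRange(hsv,(15,12,90),(40,80,255));z=np.zeros_like(g);z[y:y+h,x:x+w]=g[y:y+h,x:x+w]
    c=max(cv2.findContours(cv2.morphologyEx(z,3,np.ones((5,5))),0,1)[0],key=cv2.contourArea)
    print(n,G[n],'plate',cv2.fitEllipse(cv2.convexHull(c)),cv2.contourArea(c))
    G['p'+n]=cv2.fitEllipse(cv2.convexHull(c))[0]
D,e=tri(C['scene'],(321,249.1),C['side'],(380.4,230.8))
g,e2=tri(C['scene'],G['scene'],C['side'],G['side'])
p,e3=tri(C['scene'],G['pscene'],C['side'],G['pside'])
print('dot',D,e,'green',g,e2,'plate',p,e3)
# shim corners
for nm,a,b in(('back right bottom',(264,225),(282,280)),('front right',(292,258),(349,279)),('back left top',(278,212),(288,255)),('back right top',(265,220),(282,256))):
    print(nm,*tri(C['scene'],a,C['side'],b))
E
```

```text
scene (270.6060606060606, 276.5151515151515) plate ((326.69384765625, 286.84783935546875), (74.54633331298828, 86.35269165039062), 71.70059967041016) 3615.0
side (384.0, 280.5) plate ((439.13916015625, 254.13385009765625), (98.1591796875, 106.4516372680664), 86.56410217285156) 4998.5
dot [ 0.66188957 -0.0616627   0.08930556] 0.0014335281629338198 green [ 0.62780395 -0.18826422  0.10049649] 0.001019692013902503 plate [ 0.73827559 -0.13503863  0.09461611] 0.018973925374401145
back right bottom [ 0.47553859 -0.06476393  0.00522665] 0.003884649277902641
front right [ 0.59649351 -0.0919415   0.01026785] 0.005309823558614156
back left top [ 0.49206074 -0.0278043   0.03368821] 0.00890405367925593
back right top [ 0.48504047 -0.06481967  0.0553274 ] 0.016424765566750595
```

```bash
python3 -m pendant '0.3 -0.03 0 0 7;0.3 -0.06 0 0 14;0.3 -0.09 -0.01 0 21;0.3 -0.12 -0.01 0 28;0.3 -0.15 -0.02 0 35;0.3 -0.18 -0.02 0 42;0.3 -0.21 -0.03 0 49;0.3 -0.225 -0.03 0 56'; python3 -m pendant '0.3 0 0 0 7;0.3 0 0 0 14;0.3 0 0 0 21;0.3 0 0 0 24;0.3 0 0 0 24;0.3 0 0 0 24'
python3 - <<'E'
from h import *
c=cam("wrist");cv2.imwrite("pics/w1.png",c["image"][:,:,::-1])
np.savez("w1.npz",**{k:np.array(c[k]) for k in c})
hsv=cv2.cvtColor(c["image"],cv2.COLOR_RGB2HSV);m=cv2.inRange(hsv,(3,170,60),(16,255,255))
for q in cv2.findContours(m,0,1)[0]:
    if cv2.contourArea(q)<15: continue
    P=cv2.approxPolyDP(q,3,True)[:,0].tolist();print(cv2.contourArea(q),P,[np.round(plane(c,*p,0.0)[:2],4).tolist() for p in P])
E
```

```text
time: 1.02
tcp_pos: [0.4464, -0.0316, 0.2224]
ee_rot: [-3.139, -0.001, 2.552]
force: [-0.8, -1.0, -0.2]
finger_gap: 0.0419
grasp_force: 0.0
time: 1.52
tcp_pos: [0.45, -0.03, 0.2227]
ee_rot: [3.141, 0.0, 2.965]
force: [-0.9, -0.3, -0.5]
finger_gap: 0.0262
grasp_force: 0.0
2846.0 [[292, 196], [293, 275], [328, 276], [329, 196]] [[0.4747, -0.0669], [0.5886, -0.0885], [0.5989, -0.0402], [0.4831, -0.0195]]
1653.5 [[413, 174], [391, 186], [417, 241], [439, 231], [419, 177]] [[0.4731, 0.0905], [0.4839, 0.0612], [0.567, 0.0878], [0.5575, 0.1182], [0.4784, 0.0977]]
```

View pics/w1.png

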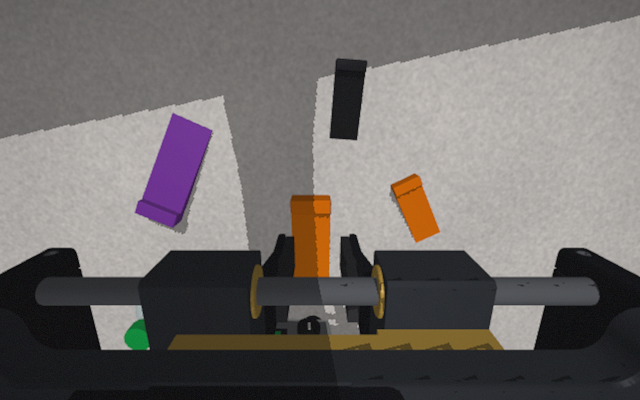

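The shim's tail is at about (0.472, -0.040) and its heading is -10.5°. The foot is at about (0.664, -0.067), so the push heading from tail to foot is about -8°. I'll lower the fingers behind the tail with the spread finger pair square to that heading.

```bash
python3 -m pendant '0.3 -0.005 -0.007 -0.035 2;0.3 -0.005 -0.007 -0.07 2;0.3 -0.005 -0.007 -0.105 2;0.3 -0.005 -0.007 -0.14 2;0.3 -0.005 -0.007 -0.175 2;0.3 -0.005 -0.007 -0.2 2;0.3 -0.005 -0.007 -0.21 2;0.3 -0.005 -0.007 -0.21 2'
python3 -m pendant '0.3 0.005 -0.0007 0 0;0.3 0.01 -0.0014 0 0;0.3 0.015 -0.0021 0 0;0.3 0.02 -0.0028 0 0;0.3 0.025 -0.0035 0 0;0.3 0.03 -0.0042 0 0;0.3 0.035 -0.0049 0 0;0.3 0.035 -0.0049 0 0'
cat > look.py <<'E'
from h import *
import sys
k=sys.argv[1]
C={n:cam(n) for n in("scene","side")}
print(np.round(ctrl.sense()["force"],1))
B={}
for n in C:
    im=C[n]["image"];cv2.imwrite(f"pics/{n}{k}.png",im[:,:,::-1]);hsv=cv2.cvtColor(im,cv2.COLOR_RGB2HSV)
    m=cv2.inRange(hsv,(3,150,50),(16,255,255))
    for q in cv2.findContours(m,0,1)[0]:
        M=cv2.moments(q)
        if not M['m00']:continue
        u=(M['m10']/M['m00'],M['m01']/M['m00']);a=M['m00']
        if 4<=a<40:
            if abs(u[0]-(321 if n=='scene' else 380))<12 and abs(u[1]-(249 if n=='scene' else 231))<12:B[n]=u;print(n,'dot',np.round(u,1))
        elif a>100:
            P=cv2.approxPolyDP(q,2,True)[:,0].tolist();print(n,a,P)
    roi=np.zeros(m.shape,np.uint8)
    x,y,w,h=dict(scene=(260,266,24,22),side=(374,270,22,22))[n];roi[y:y+h,x:x+w]=255
    g=cv2.inRange(hsv,(50,70,40),(90,255,255))&roi;M=cv2.moments(g,True);B['g'+n]=(M['m10']/M['m00'],M['m01']/M['m00'])
print('green',tri(C['scene'],B['gscene'],C['side'],B['gside']))
print('dot',tri(C['scene'],B['scene'],C['side'],B['side']))
E
python3 look.py 2
```

```text
time: 2.23
tcp_pos: [0.4435, -0.0368, 0.0107]
ee_rot: [-3.141, -0.005, 3.002]
force: [0.1, 0.3, 1.0]
finger_gap: 0.0259
grasp_force: 0.0
time: 2.9
tcp_pos: [0.4816, -0.042, 0.0128]
ee_rot: [3.141, 0.002, 3.002]
force: [0.2, -1.0, -0.5]
finger_gap: 0.026
grasp_force: 0.0
[-0.4  0.2 -0.1]
scene dot [321.  249.2]
scene 799.0 [[279, 216], [267, 225], [268, 230], [295, 257], [309, 246], [285, 219]]
scene 316.0 [[300, 193], [301, 198], [328, 208], [334, 201], [308, 188], [305, 195]]
side 1165.5 [[290, 275], [291, 280], [357, 277], [354, 259], [302, 257], [302, 273]]
side dot [380.5 230.5]
side 112.5 [[314, 221], [308, 214], [300, 215], [301, 226]]
green (array([ 0.62772146, -0.18840587,  0.10045181]), np.float64(0.0008470851598713643))
dot (array([ 0.66215576, -0.06196135,  0.08993682]), np.float64(0.0008100982590708886))
```

```bash
python3 - <<'E'
import cv2
a=cv2.imread('pics/scene2.png')[170:320,230:390];b=cv2.imread('pics/side2.png')[190:330,250:450]
import numpy as np
a=cv2.resize(a,(400,375));b=cv2.resize(b,(400,280));c=np.zeros((375,800,3),np.uint8);c[:,:400]=a;c[:280,400:]=b;cv2.imwrite('pics/c2.png',c)
E
```

```text
(no output)
```

View pics/c2.png

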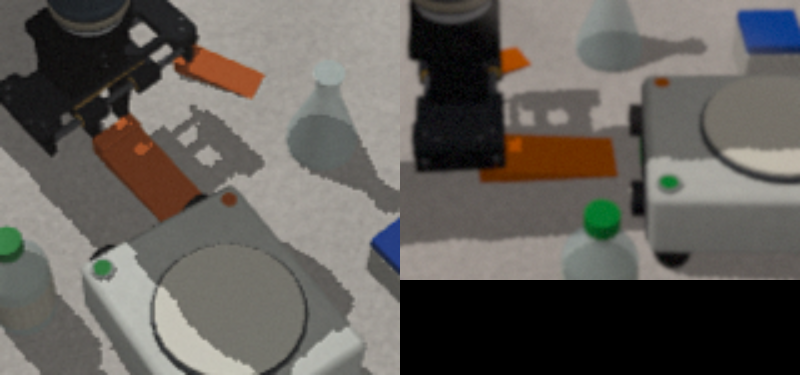

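```bash
python3 -m pendant '0.3 0.008 -0.0011 0 0;0.3 0.016 -0.0022 0 0;0.3 0.024 -0.0034 0 0;0.3 0.03 -0.0042 0 0;0.3 0.036 -0.005 0 0;0.3 0.042 -0.0059 0 0;0.3 0.048 -0.0067 0 0;0.3 0.048 -0.0067 0 0'
python3 -m pendant '0.3 0.004 -0.0006 0 0;0.3 0.008 -0.0011 0 0;0.3 0.012 -0.0017 0 0;0.3 0.016 -0.0022 0 0;0.3 0.016 -0.0022 0 0'
python3 look.py 3
```

```text
time: 3.67
tcp_pos: [0.527, -0.0485, 0.0121]
ee_rot: [-3.141, -0.004, 3.002]
force: [-2.5, 0.6, -0.8]
finger_gap: 0.0265
grasp_force: 1.5
time: 4.08
tcp_pos: [0.5445, -0.0508, 0.0123]
ee_rot: [3.141, 0.0, 3.002]
force: [-2.3, 0.1, -0.2]
finger_gap: 0.0259
grasp_force: 1.1
[-2.5  0.8 -1.1]
scene dot [320.5 249.5]
scene 389.5 [[297, 231], [283, 241], [284, 247], [294, 257], [310, 247]]
side 680.0 [[324, 273], [324, 278], [371, 276], [370, 257], [341, 256], [341, 271]]
side dot [382.  230.1]
side 287.5 [[295, 217], [271, 220], [271, 226], [277, 234], [295, 228]]
green (array([ 0.62946125, -0.19214875,  0.10082901]), np.float64(0.0010527298716731025))
dot (array([ 0.66341458, -0.06524401,  0.09388975]), np.float64(0.0014007844164580356))
```

The dot has risen 4 mm, as expected with the thin edge 18 mm past the foot. I'll keep pushing slowly and watch the force.

```bash
python3 -m pendant '0.3 0.003 -0.0004 0 0;0.3 0.006 -0.0008 0 0;0.3 0.009 -0.0013 0 0;0.3 0.012 -0.0017 0 0;0.3 0.015 -0.0021 0 0;0.3 0.018 -0.0025 0 0;0.3 0.021 -0.0029 0 0;0.3 0.021 -0.0029 0 0'
python3 -m pendant '0.3 0.001 0 0 0;0.3 0.002 -0.0003 0 0;0.3 0.003 -0.0004 0 0;0.3 0.004 -0.0006 0 0;0.3 0.004 -0.0006 0 0'
python3 look.py 4
```

```text
time: 4.85
tcp_pos: [0.5664, -0.0538, 0.0127]
ee_rot: [3.141, 0.002, 3.002]
force: [-0.7, 0.8, -0.4]
finger_gap: 0.026
grasp_force: 0.6
time: 5.27
tcp_pos: [0.5692, -0.0542, 0.0126]
ee_rot: [3.141, 0.0, 3.002]
force: [-2.1, 0.7, -1.2]
finger_gap: 0.0264
grasp_force: 1.2
[-2.4  0.6 -1.6]
scene dot [320.1 250.1]
scene 215.0 [[305, 238], [290, 248], [290, 253], [294, 257], [306, 248], [312, 247]]
side 403.5 [[371, 256], [357, 255], [356, 269], [337, 272], [337, 276], [372, 276]]
side dot [383.4 229.5]
side 424.0 [[308, 215], [279, 221], [271, 220], [271, 226], [277, 234], [309, 224]]
green (array([ 0.63064857, -0.19510251,  0.10089067]), np.float64(0.0008770265770770674))
dot (array([ 0.66497767, -0.0685611 ,  0.09775412]), np.float64(0.000856260012159694))
```

```bash
for i in 1; do python3 -m pendant '0.3 0.001 -0.0001 0 0;0.3 0.002 -0.0003 0 0;0.3 0.002 -0.0003 0 0'; done
python3 -m pendant '0.3 0.001 -0.0001 0 0;0.3 0.002 -0.0003 0 0;0.3 0.002 -0.0003 0 0'
python3 -m pendant '0.3 0.001 -0.0001 0 0;0.3 0.002 -0.0003 0 0;0.3 0.002 -0.0003 0 0'
python3 look.py 5
```

```text
time: 5.62
tcp_pos: [0.5713, -0.0546, 0.0126]
ee_rot: [3.141, 0.0, 3.002]
force: [-1.9, 0.0, -1.0]
finger_gap: 0.0258
grasp_force: 1.2
time: 5.87
tcp_pos: [0.5734, -0.0549, 0.0126]
ee_rot: [3.141, 0.0, 3.002]
force: [-3.0, 0.4, -0.8]
finger_gap: 0.0262
grasp_force: 1.1
time: 6.12
tcp_pos: [0.5753, -0.0552, 0.0126]
ee_rot: [3.141, 0.0, 3.002]
force: [-2.6, 0.2, -1.8]
finger_gap: 0.0261
grasp_force: 1.1
[-1.6  0.2 -1.5]
scene dot [320.1 250.1]
scene 169.0 [[306, 239], [291, 250], [294, 257], [306, 248], [312, 247]]
side 328.5 [[371, 256], [362, 255], [360, 269], [340, 272], [341, 277], [372, 276]]
side dot [383.5 229.5]
side 452.0 [[312, 220], [305, 214], [279, 221], [271, 220], [271, 226], [279, 234], [311, 223]]
green (array([ 0.63070922, -0.19578444,  0.10062484]), np.float64(0.001013666586956254))
dot (array([ 0.66504537, -0.06864675,  0.09778929]), np.float64(0.0010091663879251895))
```

```bash
python3 - <<'E'
from h import *
C={n:cam(n) for n in("scene","side")}
for n in C: cv2.imwrite(f"pics/{n}6.png",C[n]["image"][:,:,::-1])
pts={'scene':dict(dot=(321,249),green=(270.6,276.5),br=(373,307),bl=(318,352)),'side':dict(dot=(380.4,230.8),green=(384,280.5),br=(490,232),x=(497,300))}
for n in C:
    f=[cv2.imread(f"pics/{n}{k}.png",0) for k in('0','2','3','4','5','6')]
    box=dict(scene=(262,245,118,110),side=(368,224,132,98))[n]
    x,y,w,h=box
    print(n)
    for fr,name in zip(f,'023456'):
        p=np.float32(list(pts[n].values())).reshape(-1,1,2)
        q,st,e=cv2.calcOpticalFlowPyrLK(f[1],fr,p,None,winSize=(13,13),maxLevel=1)
        print(name,dict(zip(pts[n],np.round((q-p)[:,0],2).tolist())))
E
python3 - <<'E'
import cv2,numpy as np
a=cv2.resize(cv2.imread('pics/scene6.png')[225:365,255:385],(372,400),interpolation=2);b=cv2.resize(cv2.imread('pics/side6.png')[200:340,320:520],(428,300),interpolation=2)
c=np.zeros((400,800,3),np.uint8);c[:,:372]=a;c[:300,372:]=b;cv2.imwrite('pics/c6.png',c)
E
```

```text
scene
0 {'dot': [-44.33000183105469, -32.63999938964844], 'green': [-0.029999999329447746, -0.029999999329447746], 'br': [23.989999771118164, -18.899999618530273], 'bl': [-0.25999999046325684, 0.2800000011920929]}
2 {'dot': [0.0, 0.0], 'green': [0.0, 0.0], 'br': [0.0, 0.0], 'bl': [0.0, 0.0]}
3 {'dot': [21.420000076293945, -2.4000000953674316], 'green': [-0.8100000023841858, 1.2999999523162842], 'br': [-33.279998779296875, -43.290000915527344], 'bl': [-0.8700000047683716, 2.1700000762939453]}
4 {'dot': [-15.569999694824219, -4.519999980926514], 'green': [-1.5, 2.559999942779541], 'br': [-40.220001220703125, -44.279998779296875], 'bl': [-1.6399999856948853, 4.800000190734863]}
5 {'dot': [-13.300000190734863, -1.690000057220459], 'green': [-1.5499999523162842, 2.809999942779541], 'br': [-36.099998474121094, -39.9900016784668], 'bl': [-1.9700000286102295, 5.210000038146973]}
6 {'dot': [-13.319999694824219, -1.690000057220459], 'green': [-1.5499999523162842, 2.809999942779541], 'br': [-36.15999984741211, -40.2599983215332], 'bl': [-2.0399999618530273, 5.230000019073486]}
side
0 {'dot': [0
[... 366 characters left out ...]
43051147], 'br': [-233.5399932861328, -27.209999084472656], 'x': [0.6600000262260437, 2.799999952316284]}
4 {'dot': [2.5299999713897705, -1.440000057220459], 'green': [2.9100000858306885, 2.630000114440918], 'br': [-232.25999450683594, -39.2599983215332], 'x': [-0.3100000023841858, 5.340000152587891]}
5 {'dot': [2.9100000858306885, -1.5499999523162842], 'green': [3.2899999618530273, 2.9200000762939453], 'br': [-231.5399932861328, -39.630001068115234], 'x': [-0.12999999523162842, 5.889999866485596]}
6 {'dot': [2.930000066757202, -1.559999942779541], 'green': [3.2799999713897705, 2.9100000858306885], 'br': [-230.22000122070312, -38.65999984741211], 'x': [0.4300000071525574, 5.929999828338623]}
```

View pics/c6.png

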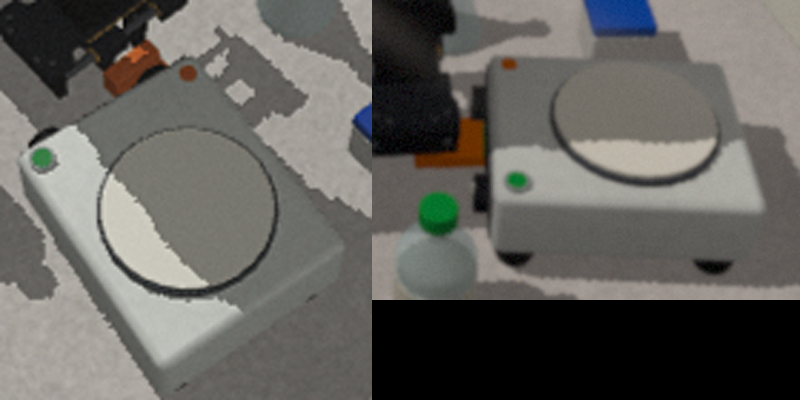

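The picture shows the shim well under the orange-dot corner and the gripper clear of the knobs. The flow still follows the original tilt axis at 0.4 px/mm and the force is still low, so it is slightly short of level. I'll continue in small steps until the force rises.

```bash
cat > flow.py <<'E'
from h import *
import sys
k=sys.argv[1]
F=[]
for n,p in(("scene",[(270.6,276.5),(318,352)]),("side",[(384,280.5),(380.4,230.8),(497,300)])):
    c=cam(n);F.append(ctrl.sense()["force"]);cv2.imwrite(f"pics/{n}{k}.png",c["image"][:,:,::-1])
    f=cv2.imread(f"pics/{n}2.png",0);g=cv2.imread(f"pics/{n}{k}.png",0);p=np.float32(p).reshape(-1,1,2)
    q=cv2.calcOpticalFlowPyrLK(f,g,p,None,winSize=(13,13),maxLevel=1)[0];print(n,np.round((q-p)[:,0],2).tolist())
print(np.round(F,1).tolist())
E
python3 -m pendant '0.3 0.001 -0.0001 0 0;0.3 0.002 -0.0003 0 0;0.3 0.002 -0.0003 0 0';python3 flow.py 7
python3 -m pendant '0.3 0.0005 -0.0001 0 0;0.3 0.001 -0.0001 0 0;0.3 0.001 -0.0001 0 0';python3 flow.py 8
```

```text
time: 6.57
tcp_pos: [0.5769, -0.0554, 0.0125]
ee_rot: [3.142, -0.0, 3.002]
force: [-3.2, -0.1, -1.1]
finger_gap: 0.0266
grasp_force: 1.3
scene [[-1.5800000429153442, 2.8499999046325684], [-1.8899999856948853, 5.269999980926514]]
side [[3.380000114440918, 2.9700000286102295], [2.9200000762939453, -1.5700000524520874], [0.5400000214576721, 5.989999771118164]]
[[-2.5, 1.1, -1.9], [-2.4, -0.4, -0.8]]
time: 6.92
tcp_pos: [0.5776, -0.0555, 0.0124]
ee_rot: [-3.142, -0.001, 3.002]
force: [-2.7, 0.2, -1.2]
finger_gap: 0.0259
grasp_force: 1.8
scene [[-1.6200000047683716, 2.880000114440918], [-2.0, 5.440000057220459]]
side [[3.369999885559082, 2.9800000190734863], [2.859999895095825, -1.5800000429153442], [1.340000033378601, 5.980000019073486]]
[[-3.4, 0.7, -1.2], [-3.7, 0.9, -1.0]]
```

```bash
python3 -m pendant '0.3 0.0005 -0.0001 0 0;0.3 0.001 -0.0001 0 0;0.3 0.001 -0.0001 0 0';python3 flow.py 9
python3 -m pendant '0.3 0.0005 -0.0001 0 0;0.3 0.001 -0.0001 0 0;0.3 0.001 -0.0001 0 0';python3 flow.py 10
```

```text
time: 7.27
tcp_pos: [0.5785, -0.0556, 0.0124]
ee_rot: [-3.142, -0.001, 3.002]
force: [-4.9, 0.8, -0.9]
finger_gap: 0.026
grasp_force: 2.4
scene [[-1.6299999952316284, 2.930000066757202], [-1.899999976158142, 5.610000133514404]]
side [[3.4200000762939453, 2.9600000381469727], [2.940000057220459, -1.6399999856948853], [0.7900000214576721, 6.079999923706055]]
[[-5.5, 1.4, -1.0], [-5.4, 0.9, -1.7]]
time: 7.62
tcp_pos: [0.5791, -0.0557, 0.0124]
ee_rot: [-3.141, -0.002, 3.002]
force: [-5.8, 1.1, -0.1]
finger_gap: 0.0258
grasp_force: 3.0
scene [[-1.6200000047683716, 2.940000057220459], [-2.049999952316284, 5.610000133514404]]
side [[3.4000000953674316, 3.0], [3.009999990463257, -1.6299999952316284], [0.5699999928474426, 6.099999904632568]]
[[-6.1, 0.7, -0.3], [-5.5, 0.3, -0.3]]
```

The force has doubled to about 6 N at 52 mm insertion and the dot has risen 8 mm, so all four feet bear. I'll back off, rise and verify.

```bash
python3 -m pendant '0.3 -0.005 0.0007 0 0;0.3 -0.02 0.0028 0 0;0.3 -0.04 0.0056 0 0;0.3 -0.05 0.007 0.03 0;0.3 -0.05 0.007 0.07 0;0.3 -0.05 0.007 0.11 0;0.3 -0.05 0.007 0.15 0;0.3 -0.05 0.007 0.19 0'
python3 -m pendant '0.3 -0.03 0.03 0.01 0;0.3 -0.06 0.06 0.01 0;0.3 -0.06 0.09 0.01 0;0.3 -0.06 0.12 0.01 0;0.3 -0.06 0.15 0.01 0;0.3 -0.06 0.18 0.01 0;0.3 -0.06 0.18 0.01 0;0.3 -0.06 0.18 0.01 0'
python3 flow.py 11; python3 look.py 12
python3 - <<'E'
import cv2,numpy as np
a=cv2.resize(cv2.imread('pics/scene12.png')[165:365,215:425],(420,400),interpolation=2);b=cv2.resize(cv2.imread('pics/side12.png')[170:380,240:520],(380,285),interpolation=2)
c=np.zeros((400,800,3),np.uint8);c[:,:420]=a;c[:285,420:]=b;cv2.imwrite('pics/c12.png',c)
E
```

```text
time: 8.38
tcp_pos: [0.5321, -0.0489, 0.2062]
ee_rot: [3.141, 0.007, 3.002]
force: [0.5, -0.5, -0.2]
finger_gap: 0.0263
grasp_force: 0.0
time: 9.05
tcp_pos: [0.4717, 0.1335, 0.2139]
ee_rot: [3.139, 0.005, 3.006]
force: [-0.5, -0.7, -0.1]
finger_gap: 0.0257
grasp_force: 0.0
scene [[-1.5700000524520874, 2.9800000190734863], [-1.409999966621399, 4.670000076293945]]
side [[3.299999952316284, 2.8299999237060547], [2.7899999618530273, -34.54999923706055], [-54.61000061035156, 2.7699999809265137]]
[[-0.7, -1.1, -0.4], [-0.0, -0.3, -0.1]]
[-0.8  0.6 -1.4]
scene dot [320.1 250.2]
scene 129.5 [[307, 240], [292, 251], [293, 256], [296, 257], [306, 248], [312, 247]]
scene 348.5 [[304, 186], [300, 197], [331, 207], [333, 199]]
side 656.5 [[341, 252], [343, 277], [372, 276], [371, 256]]
side dot [383.6 229.5]
side 453.5 [[314, 221], [305, 214], [278, 221], [271, 220], [271, 226], [279, 234]]
green (array([ 0.63083975, -0.19639061,  0.10079986]), np.float64(0.0009300036687033822))
dot (array([ 0.66521638, -0.06864243,  0.09780716]), np.float64(0.0009223774326200453))
```

View pics/c12.png

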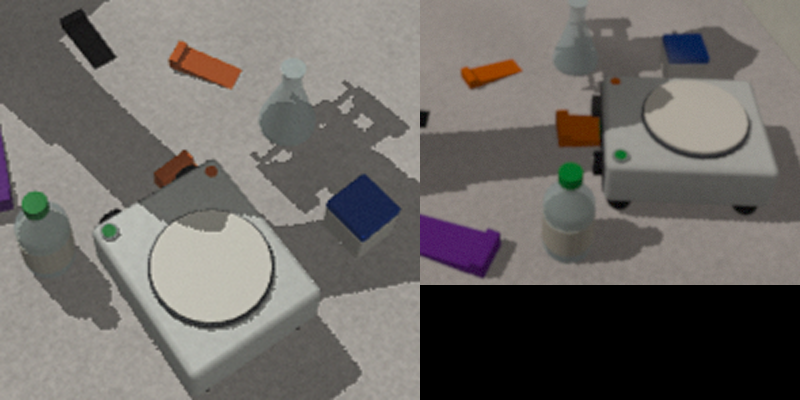

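The shim sits under the short foot with its block clear of the front face. The dot has risen 8 mm relative to the front-right corner, so the stirrer is level. The bystanders are untouched and the arm is clear.

```bash
python3 -c "
from rig import job_done
print(job_done())"
```

```text
the job is handed in; nothing more can be done
None
```

I handed the job in: the large orange shim is pushed about 52 mm under the short foot, and camera height and push force both indicate the stirrer stands level on all four feet. The bottle, flask and tip box were not touched, and the arm had used about 9 s of the 48 s.

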